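Find the stamped parts crate and push it to the dispatch line

TASK

One of the two white parts crates has a red inspection stamp on its underside: tip both crates over, away from the robot, so that they lie on their far sides with their undersides facing the robot, still short of the broad yellow tape line. Then push the stamped one, still lying, straight away from the robot up to this dispatch line, so that its lid end comes to rest on the tape, neither short of it nor beyond, and leave the plain one lying short of the line. Work only by pushing with the fingers: do not squeeze, lift or carry anything, and leave everything else where it is.

Things in the scene. Friction and masses are not known exactly. Their poses are not given: they have to be found in the camera images.
- stamped_crate: closed white crate, blue lid, 54 deep (own x) x 84 wide (own y) x 90 mm tall (own z), about 0.25 kg, loose; upright at the start, wide face to the robot (yaw under 0.15 rad). Origin: centre of its underside; z toward the lid. Pushed high on the near face it tips over its far lower edge, balancing at 0.55 rad. Red ring stamp, 44 mm, on the underside; outwardly both are alike.
- stamped_crate_mid (a point): centre of the stamped crate, 45 mm above its origin along its own z
- stamped_crate_top (a point): centre of the lid's top face of the stamped crate, 90 mm from its origin along its own z
- plain_crate: closed white crate, blue lid, 54 deep (own x) x 84 wide (own y) x 90 mm tall (own z), about 0.25 kg, loose; upright at the start, wide face to the robot (yaw under 0.15 rad). Origin: centre of its underside; z toward the lid. Pushed high on the near face it tips over its far lower edge, balancing at 0.55 rad. Bare underside.
- plain_crate_mid (a point): centre of the plain crate, 45 mm above its origin along its own z
- plain_crate_top (a point): centre of the lid's top face of the plain crate, 90 mm from its origin along its own z
- dispatch_line: strip of yellow tape flat on the bench, 30 x 350 mm, beyond the crates, across the bay between two baths 0.3 to 0.46 m tall, with side walls at about y = +0.22 and -0.24 and fronts at x = 0.51. Origin: middle of the strip, on the bench; own x points across it, away from the robot (yaw within 0.06 rad). Behind it the bench is clear for 0.03 m
- marker: bystander, to be left where it is. White marker pen, 16 x 130 x 17 mm, lying on the bench between the crates, pointing away from the robot (its own y is its length); origin at the centre of its underside
- multimeter: bystander, to be left where it is. Yellow and black multimeter, 150 x 74 x 43 mm, lying in front of the left bath; origin at the centre of its underside
- tape_roll: bystander, to be left where it is. Blue tape roll lying flat, 90 mm across, 19 mm tall, in front of the right bath; origin at the centre of its underside
- cutter: bystander, to be left where it is. Yellow snap-off cutter, 20 x 159 x 16 mm, lying in front of the right bath; origin at the centre of its underside

How it is judged:
On the way, in this order (a step that is already met when the one before it is completed fails the run):
1. both crates lie on their far sides, short of the yellow line (angle between stamped_crate's own z axis and vertical between 1.45 and 1.69 rad and angle between the z axis of each of stamped_crate, plain_crate and the x axis of dispatch_line, either way round below 0.6 rad and height (world z) of each of stamped_crate_mid, plain_crate_mid below 0.05 m and x of each of stamped_crate_top, plain_crate_top in the frame of dispatch_line below -0.015 m and angle between plain_crate's own z axis and vertical between 1.45 and 1.69 rad), for 0.2 s.
2. the lid end of the stamped crate, still lying, is on the yellow tape (angle between stamped_crate's own z axis and vertical between 1.45 and 1.69 rad and angle between the z axis of stamped_crate and the x axis of dispatch_line, either way round below 0.6 rad and height (world z) of stamped_crate_mid below 0.05 m and x of stamped_crate_top in the frame of dispatch_line between -0.015 and 0.015 m), for 0.2 s.
At the end, for the whole second after the job is handed in: Both crates lie at rest on a far side, flat within 0.12 rad, their length within 0.6 rad of square to the line. The centre of the stamped crate's lid face lies over the 30 mm wide tape (within 15 mm of its middle line); that of the plain crate is still short of the tape (all of step 2 and angle between plain_crate's own z axis and vertical between 1.45 and 1.69 rad and angle between the z axis of plain_crate and the x axis of dispatch_line, either way round below 0.6 rad and height (world z) of plain_crate_mid below 0.05 m and x of plain_crate_top in the frame of dispatch_line below -0.015 m and linear speed of each of stamped_crate, plain_crate below 0.02 m/s); the robot touches nothing.
It fails at once if a crate is lifted off the bench (its centre above 80 mm) (height (world z) of any of stamped_crate_mid, plain_crate_mid above 0.08 m).
It fails at once if a crate is squeezed or rammed (over 30 N from the fingers) (contact force between the fingers and stamped_crate above 30 N or contact force between the fingers and plain_crate above 30 N).
It fails at once if anything else on the bench is moved by more than 20 mm (distance of any of marker, multimeter, tape_roll, cutter from where it was at the start of the episode above 0.02 m).
It also fails if it takes over 58 s, if anything falls off the work surface, if the arm or the gripper's body presses on something with over 40 N, if the wrist force passes 120 N, or if a joint passes its speed limit or range.

ROBOT

A 6-joint arm with a two-finger parallel gripper is mounted at the origin on a cart in front of the work surface, level with it; the furniture and walls round the work are solid. World frame = base frame: x ahead of the robot, y to its left, z up, the work surface at z = 0. Lengths are in m, angles in rad, forces in N, time in s.
With the tool pointing down it reaches from about 0.3 to 0.875 m from the base axis. Payload 6.4 kg.
Tool frame: the origin (TCP) lies on the centre line of the jaws, within the pads' length; the fingertips stand 8 mm ahead of it and the grasp point (between the pads) lies 11 mm behind it; z points along the fingers, y is the line along which they close (so a half turn about z gives the same grasp; the last joint's range is limited). The gripper opens to 88 mm and grips with 3 to 60 N. Pads are 18 mm wide; open, the fingers measure 123 mm over their backs; the gripper's body (75 mm by 187 mm) begins 45 mm behind the grasp point.
Start: joints at [-1.358, 0.181, 1.607, -0, 1.354, -0.206], TCP at [0.234, -0.525, 0.222] pointing down, gripper open.
Joint ranges: [-2.99, 2.99], [-0.89, 2.07], [0.3, 2.58], [-1.14, 4.28], [0, 2.63], [-3.12, 3.12]. Speed limits (rad/s): [2.57, 2.57, 3.01, 3.14, 3.14, 3.14].

INTERFACE

Orientations are given as a 3x3 rotation matrix whose columns are the frame's x, y, z axes.
In Python, from cell import robot gives the robot as it stands.
- The arm moves only by the tool move_arm, never from a script. Its argument "rows" is a list of rows, each a list of 3 entries, a list of its own where there are three numbers: the opening, from 0 (shut) to 1 (fully open), then the shift along the tool's x, y, z in m, then the turn, a rotation vector about the tool's x, y, z in rad. A call has exactly 5 rows; each row is the pose to reach, as a shift and turn from the pose commanded when the call began, along the tool's axes at that moment; what a row does not reach only later rows make up. A row lasts 1/12 s, in which the tool goes at most 41.7 mm and 7.16 degrees, less where a joint would pass 70% of its speed; a pose out of reach is approached as far as the arm can. A call with a gripper value outside its range is refused whole. The fingers move at their own pace and stop on an object; "newtons" is the grip in N (left out, the last holds). Time passes only in rows, so rows that repeat a pose let the fingers close, or fill a call up. It gives the time, the measured TCP pose, the force, the opening and the grip force at its end, in the units of the state.
- robot.get_state(): the state, without advancing time (a new reading comes with each control period).
- robot.grab_frame(name): name is "scene" or "top"; returns the picture (400x640x3 uint8, red, green, blue); there is no depth.
- robot.camera_params(name): a dict with "camera_matrix" (3x3 intrinsics, pixels), "camera_from_world" (4x4, takes a point from world to camera coordinates). Camera axes: x right, y down, z forward; pixel columns grow to the right and rows downward; lengths in m; the calibration is good to about 2 mm. A picture is of the moment at which its call begins. camera_params takes no time and is no camera call.
- robot.finish_job(): hands the job in; it is judged then, once.
Trained networks look in the newest picture that a camera, given by its name, has taken for a name from the list of things; names that differ only in an ending like _2 or _b are one class to them, and where a whole thing is asked for, a point or a joint stands for the part that bears it (a point fixed in the world has none). Each returns a list of dicts, best first, with "p" (0 to 1); they miss things now and then, are a little off and sometimes report something else, mostly with a low value. They report only what shows in the picture. A call takes as long as a camera call.
- robot.spot_in(camera, query): "point" ([x, y, z] in m, in world coordinates, good to about 4 mm: the middle of the surface that is visible of it).
- robot.mark_of(camera, query): "point" ([x, y, z] in m, in world coordinates, good to about 4 mm: a listed point, or the origin of a listed thing).
The state is a dict: "time_s": time; "joints": joint angles; "qd": joint speeds; "effort": joint torques, N m; "eef_pos": TCP position; "orientation": TCP orientation; "contact_force": force on the tool from outside, world axes, zero at the start; "torque": the same for the moment, N m; "grip_width": finger opening in m; "grasp_force": force on a finger pad.
Only numpy, scipy, OpenCV 4.12 (cv2) and the standard library are available. Lean on these libraries where they do the work, as an engineer would, in place of code of your own. Each camera call takes 0.05 s, during which the arm holds its last target. There are 200 camera calls.

## Working session

There is one attempt and no reset: what is moved stays moved. The work goes in short steps, Python scripts to look and compute and a tool call to move; the robot and the scene stay as the last step left them, time stands still between calls to the robot, and variables do not carry over. Pictures are saved under pics/ and viewed, at most 10 in all, crops included, and the job is handed in when it is done.

Besides the shell and the picture viewer there is one more tool, called after "Call:" as name(argument=value, ...) on one line, values as JSON. move_arm: Moves the arm, as the interface text tells. Its arguments: {"type":"object","properties":{"rows":{"type":"array"},"newtons":{"type":"number"}},"required":["rows"]}

```bash
mkdir -p pics; ls
python3 - <<'E'
from cell import robot
import cv2,numpy as np
for c in("scene","top"):
    f=robot.grab_frame(c); cv2.imwrite(f"pics/{c}0.png",f[:,:,::-1])
    for q in ("stamped_crate","plain_crate","stamped_crate_top","dispatch_line","marker","tape_roll","cutter","multimeter"):
        print(c,q,[(np.round(d["point"],3).tolist(),round(d["p"],2)) for d in robot.mark_of(c,q)[:3]])
s=robot.get_state();print(s["time_s"],s["eef_pos"],np.round(s["orientation"],3).tolist(),s["grip_width"])
E
```

```text
pics
scene stamped_crate []
scene plain_crate [([0.524, -0.102, -0.002], 0.62)]
scene stamped_crate_top []
scene dispatch_line [([0.524, -0.096, 0.09], 0.73), ([0.519, -0.103, 0.002], 0.22)]
scene marker []
scene tape_roll [([0.46, -0.29, 0.002], 0.61)]
scene cutter [([0.456, -0.485, 0.001], 0.69)]
scene multimeter []
top stamped_crate [([0.506, 0.12, -0.001], 0.81)]
top plain_crate [([0.52, -0.096, 0.004], 0.59)]
top stamped_crate_top [([0.508, 0.121, 0.089], 0.79)]
top dispatch_line [([0.723, 0.008, 0.006], 0.94)]
top marker [([0.508, 0.115, 0.043], 0.65), ([0.521, -0.101, 0.045], 0.21)]
top tape_roll [([0.461, -0.284, 0.0], 0.57)]
top cutter []
top multimeter [([0.467, 0.343, 0.0], 0.64)]
0.9 [ 0.23384132 -0.52532425  0.22233682] [[0.914, 0.407, -0.0], [0.407, -0.914, -0.0], [-0.0, 0.0, -1.0]] 0.08851778969824452
```

View pics/scene0.png

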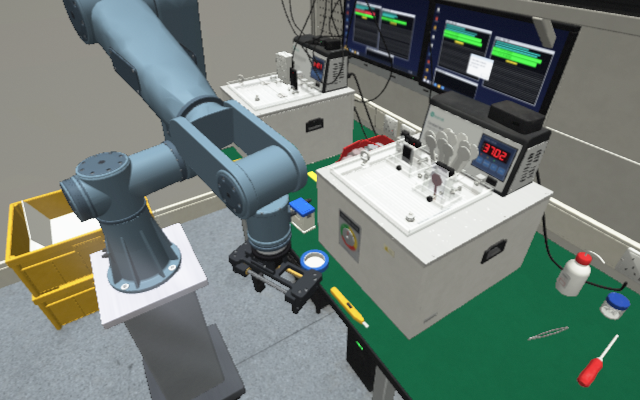

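View pics/top0.png

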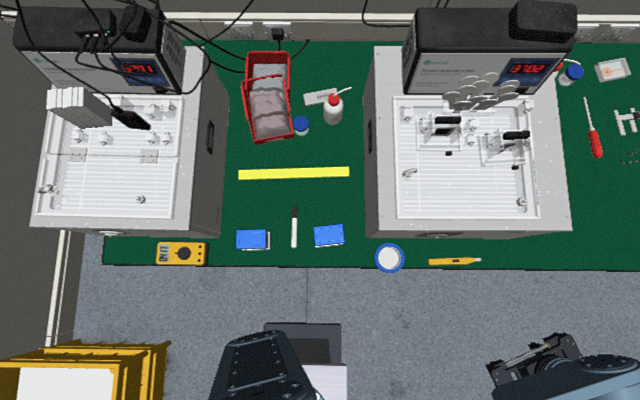

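Top view: the lids are at about (253,240) and (329,235), the marker at (294,227), and the tape spans (238–350, 173). The stamp isn't visible yet. Next I measure the lids and the tape by colour.

```bash
cat > h.py <<'E'
import cv2,numpy as np
from cell import robot
def ray(cam,px,z):
    P=robot.camera_params(cam);K=np.array(P["camera_matrix"]);T=np.array(P["camera_from_world"])
    R,t=T[:3,:3],T[:3,3];c=-R.T@t
    d=R.T@np.linalg.inv(K)@np.array([px[0],px[1],1.])
    return c+d*(z-c[2])/d[2]
def blobs(f,lo,hi,box,amin=100):
    x0,y0,x1,y1=box
    m=cv2.inRange(cv2.cvtColor(f,cv2.COLOR_RGB2HSV),lo,hi);k=np.zeros_like(m);k[y0:y1,x0:x1]=m[y0:y1,x0:x1]
    cs=cv2.findContours(k,cv2.RETR_EXTERNAL,cv2.CHAIN_APPROX_NONE)[0]
    return [c[:,0,:] for c in cs if cv2.contourArea(c)>amin]
def rect(cam,c,z):
    w=np.array([ray(cam,p,z)[:2] for p in c]);r=cv2.minAreaRect((w*1000).astype(np.float32));return r
BAY=(215,150,362,290)
E
python3 - <<'E'
from h import *
for c in("scene","top"):
    T=np.array(robot.camera_params(c)["camera_from_world"]);print(c,-T[:3,:3].T@T[:3,3])
f=cv2.imread("pics/top0.png")[:,:,::-1].copy()
for c in blobs(f,(95,120,80),(125,255,255),BAY): print("lid",rect("top",c,.09))
for c in blobs(f,(24,120,120),(34,255,255),BAY): print("tape",rect("top",c,0.0))
for n,(u,v,z) in dict(wallL=(221,230,0),wallR=(366,230,0),mk1=(294,206,.017),mk2=(294,247,.017)).items(): print(n,ray("top",(u,v),z))
E
```

```text
scene [ 0.05029473 -1.01066863  0.89142593]
top [ 0.43317128 -0.07745603  1.16551417]
lid ((507.4185791015625, 119.20921325683594), (56.310848236083984, 85.7721176147461), 2.828216791152954)
lid ((522.1554565429688, -100.82708740234375), (55.0375862121582, 86.6362075805664), 6.5842366218566895)
tape ((723.4511108398438, 10.739517211914062), (31.580875396728516, 350.69122314453125), 2.3702542781829834)
wallL [0.53919537 0.23003449 0.        ]
wallR [ 0.54386382 -0.21876927  0.        ]
mk1 [0.61401484 0.00419903 0.017     ]
mk2 [0.48852613 0.00144219 0.017     ]
```

Call:
move_arm(rows=[[0.4, [0.02, -0.02, 0], [0, 0, 0.1]], [0.4, [0.04, -0.06, 0], [0, 0, 0.2]], [0.4, [0.05, -0.1, 0], [0, 0, 0.3]], [0.4, [0.05, -0.14, 0], [0, 0, 0.419]], [0.4, [0.05, -0.14, 0], [0, 0, 0.419]]])

```text
time_s: 1.32
eef_pos: [0.2212, -0.3694, 0.2201]
orientation: [[1.0, -0.004, -0.002], [-0.004, -1.0, 0.006], [-0.002, -0.006, -1.0]]
contact_force: [-0.4, -1.3, -0.4]
grip_width: 0.0565
grasp_force: 0.0
```

Call:
move_arm(rows=[[0.4, [0.02, -0.03, 0], [0, 0, 0]], [0.4, [0.04, -0.06, 0], [0, 0, -0.05]], [0.4, [0.06, -0.09, 0], [0, 0, -0.1]], [0.4, [0.08, -0.12, 0], [0, 0, -0.1]], [0.4, [0.1, -0.15, 0], [0, 0, -0.1]]])

```text
time_s: 1.73
eef_pos: [0.3233, -0.226, 0.2227]
orientation: [[0.995, 0.099, 0.001], [0.099, -0.995, -0.001], [0.001, 0.001, -1.0]]
contact_force: [-0.4, -0.1, 0.7]
grip_width: 0.0355
grasp_force: 0.0
```

Call:
move_arm(rows=[[0.4, [0.025, -0.015, 0.02], [0, 0, 0]], [0.4, [0.05, -0.03, 0.04], [0, 0, 0]], [0.4, [0.075, -0.05, 0.065], [0, 0, 0]], [0.4, [0.09, -0.07, 0.09], [0, 0, 0]], [0.4, [0.1, -0.09, 0.11], [0, 0, 0]]])

```text
time_s: 2.15
eef_pos: [0.4143, -0.1263, 0.111]
orientation: [[0.995, 0.101, 0.0], [0.101, -0.995, -0.0], [0.0, 0.0, -1.0]]
contact_force: [-0.3, -0.7, -1.2]
grip_width: 0.035
grasp_force: 0.0
```

Call:
move_arm(rows=[[0.4, [0, 0, 0.02], [0, 0, 0]], [0.4, [0, 0, 0.02], [0, 0, 0]], [0.4, [0, 0, 0.02], [0, 0, 0]], [0.4, [0, 0, 0.02], [0, 0, 0]], [0.4, [0, 0, 0.02], [0, 0, 0]]])

```text
time_s: 2.57
eef_pos: [0.4141, -0.1289, 0.0939]
orientation: [[0.995, 0.099, 0.002], [0.099, -0.995, -0.002], [0.002, 0.002, -1.0]]
contact_force: [-0.2, -0.5, -0.2]
grip_width: 0.0353
grasp_force: 0.0
```

Call:
move_arm(rows=[[0.4, [0.012, -0.008, 0.006], [0, 0, 0]], [0.4, [0.024, -0.015, 0.006], [0, 0, 0]], [0.4, [0.036, -0.015, 0.006], [0, 0, 0]], [0.4, [0.046, -0.015, 0.006], [0, 0, 0]], [0.4, [0.052, -0.015, 0.006], [0, 0, 0]]])

```text
time_s: 2.98
eef_pos: [0.4652, -0.1085, 0.0877]
orientation: [[0.995, 0.099, 0.003], [0.099, -0.995, -0.001], [0.002, 0.002, -1.0]]
contact_force: [-0.5, -0.3, 0.3]
grip_width: 0.0349
grasp_force: 0.0
```

Call:
move_arm(rows=[[0.4, [0.005, 0, 0], [0, 0, 0]], [0.4, [0.01, 0, 0], [0, 0, 0]], [0.4, [0.015, 0, 0], [0, 0, 0]], [0.4, [0.02, 0, 0], [0, 0, 0]], [0.4, [0.025, 0, 0], [0, 0, 0]]])

```text
time_s: 3.4
eef_pos: [0.4885, -0.105, 0.0863]
orientation: [[0.995, 0.099, -0.0], [0.099, -0.995, 0.0], [-0.0, -0.0, -1.0]]
contact_force: [-0.9, -0.4, -0.4]
grip_width: 0.0352
grasp_force: 0.0
```

Call:
move_arm(rows=[[0.4, [0.005, 0, 0], [0, 0, 0]], [0.4, [0.01, 0, 0], [0, 0, 0]], [0.4, [0.014, 0, 0], [0, 0, 0]], [0.4, [0.018, 0, 0], [0, 0, 0]], [0.4, [0.02, 0, 0], [0, 0, 0]]])

```text
time_s: 3.82
eef_pos: [0.5087, -0.1029, 0.0863]
orientation: [[0.995, 0.1, 0.0], [0.1, -0.995, -0.0], [0.0, 0.0, -1.0]]
contact_force: [0.0, -0.3, 0.4]
grip_width: 0.0353
grasp_force: 0.0
```

Run:
```python
from h import *
f=robot.grab_frame("top"); cv2.imwrite("pics/top1.png",f[:,:,::-1])
cv2.imwrite("pics/top1c.png",cv2.resize(f[140:300,200:380,::-1],None,fx=3,fy=3))
```

```text
(no output)
```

View pics/top1c.png

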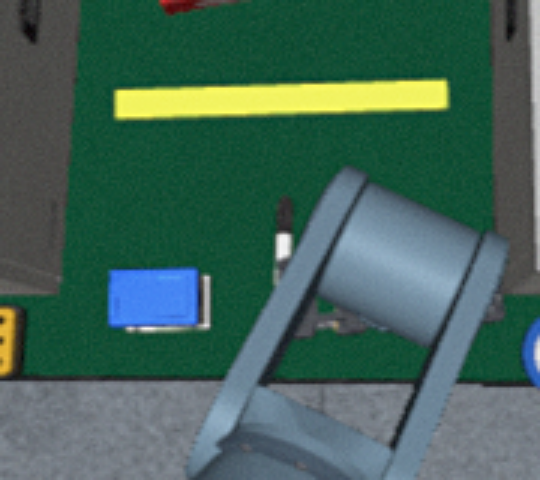

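The arm hides the right crate, and the left one at crop (155,298) is untouched. I'll keep tipping.

Call:
move_arm(rows=[[0.4, [0.004, 0, 0], [0, 0, 0]], [0.4, [0.008, 0, 0], [0, 0, 0]], [0.4, [0.012, 0, 0], [0, 0, 0]], [0.4, [0.015, 0, 0], [0, 0, 0]], [0.4, [0.018, 0, 0], [0, 0, 0]]])

```text
time_s: 4.28
eef_pos: [0.5265, -0.1012, 0.0863]
orientation: [[0.995, 0.1, 0.0], [0.1, -0.995, -0.0], [0.0, 0.0, -1.0]]
contact_force: [0.6, -0.0, 0.6]
grip_width: 0.0357
grasp_force: 0.0
```

Call:
move_arm(rows=[[0.4, [0.003, 0, 0], [0, 0, 0]], [0.4, [0.006, 0, 0], [0, 0, 0]], [0.4, [0.009, 0, 0], [0, 0, 0]], [0.4, [0.009, 0, 0], [0, 0, 0]], [0.4, [0.009, 0, 0], [0, 0, 0]]])

```text
time_s: 4.7
eef_pos: [0.5351, -0.1003, 0.0863]
orientation: [[0.995, 0.1, -0.0], [0.1, -0.995, 0.0], [-0.0, -0.0, -1.0]]
contact_force: [-0.9, -0.1, 0.6]
grip_width: 0.0346
grasp_force: 0.0
```

Run:
```python
from h import *
f=robot.grab_frame("top"); g=robot.grab_frame("scene")
a=cv2.resize(f[140:300,200:380,::-1],None,fx=2.2,fy=2.2); b=cv2.resize(g[130:290,220:400,::-1],None,fx=2.2,fy=2.2)
cv2.imwrite("pics/c2.png",np.hstack([a,b]))
```

```text
(no output)
```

View pics/c2.png

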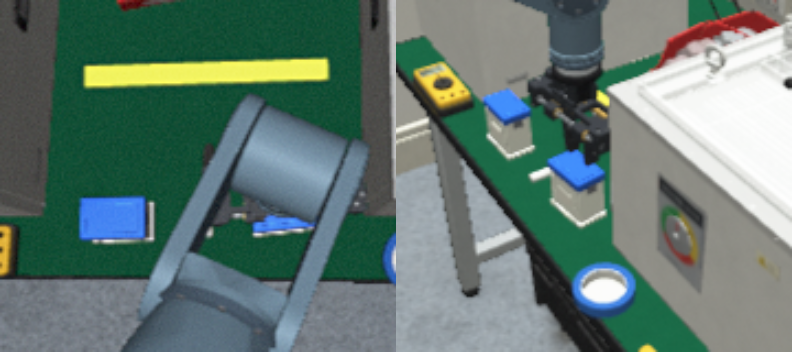

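Run:
```python
from h import *
f=robot.grab_frame("top"); g=robot.grab_frame("scene")
for c in blobs(f,(95,120,80),(125,255,255),BAY,20): print("lid",rect("top",c,.09))
g0=cv2.imread("pics/scene0.png")[:,:,::-1].copy()
for c in blobs(g,(100,120,80),(125,255,255),(250,160,330,240),20): print("lidS",rect("scene",c,.09))
s=robot.get_state();print(s["eef_pos"],s["joints"],s["contact_force"])
P=robot.camera_params("scene");T=np.array(P["camera_from_world"]);K=np.array(P["camera_matrix"])
for p in ([.535,-.1,.078],[.522,-.101,.09]):
    q=K@(T@[*p,1])[:3];print((q[:2]/q[2]))
cv2.imwrite("pics/c3.png",np.hstack([cv2.resize(g[150:250,250:330,::-1],None,fx=5,fy=5),cv2.resize(f[200:280,280:360,::-1],None,fx=5,fy=5)[:, :].copy() if 0 else cv2.resize(f[190:290,285:365,::-1],None,fx=5,fy=5)]))
```

```text
lid ((505.1841125488281, -100.9108657836914), (21.29957389831543, 82.45880126953125), 6.5842366218566895)
lid ((507.3490295410156, 120.61658477783203), (56.310848236083984, 82.95391845703125), 2.828216791152954)
lidS ((517.6130981445312, -107.72278594970703), (61.008575439453125, 95.52877807617188), 6.083587646484375)
lidS ((502.6219177246094, 111.33550262451172), (57.40342330932617, 98.89505767822266), 0.7982930541038513)
[ 0.53489957 -0.10030605  0.08629077] [-4.03540344e-01  2.77491453e-01  1.79080914e+00 -2.25113649e-05
  1.07343457e+00  1.06753747e+00] [0.24975122 0.27083584 0.25990534]
[304.83333246 206.14613374]
[301.56965248 204.84864664]
```

View pics/c3.png

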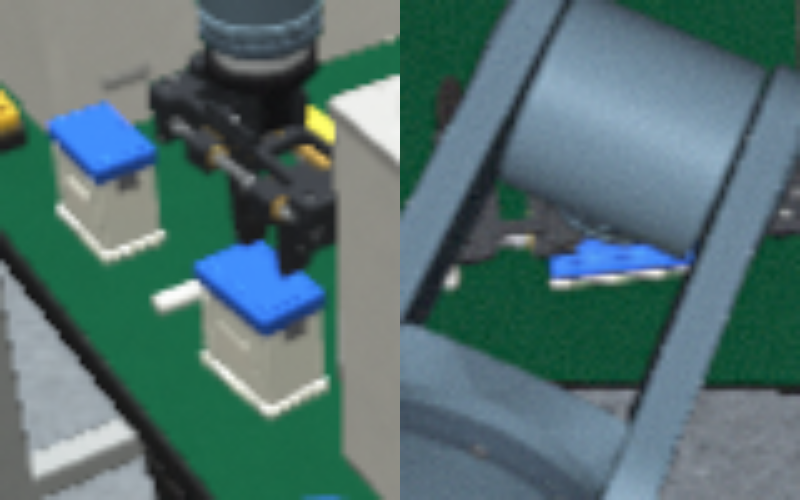

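The crate hasn't moved: the near lid edge is still at x≈0.495, with the fingers over the lid. The tips are therefore higher than assumed. I'll back off, lower by 14 mm and push again, watching the force.

Call:
move_arm(rows=[[0.4, [-0.015, 0, -0.004], [0, 0, 0]], [0.4, [-0.04, 0, -0.004], [0, 0, 0]], [0.4, [-0.07, 0, 0], [0, 0, 0]], [0.4, [-0.07, 0, 0.014], [0, 0, 0]], [0.4, [-0.07, 0, 0.014], [0, 0, 0]]])

```text
time_s: 5.32
eef_pos: [0.4629, -0.1066, 0.0707]
orientation: [[0.995, 0.099, -0.003], [0.099, -0.995, 0.001], [-0.003, -0.002, -1.0]]
contact_force: [-0.4, -0.3, -1.0]
grip_width: 0.0355
grasp_force: 0.0
```

Call:
move_arm(rows=[[0.4, [0.005, 0, 0], [0, 0, 0]], [0.4, [0.01, 0, 0], [0, 0, 0]], [0.4, [0.015, 0, 0], [0, 0, 0]], [0.4, [0.02, 0, 0], [0, 0, 0]], [0.4, [0.025, 0, 0], [0, 0, 0]]])

```text
time_s: 5.73
eef_pos: [0.4914, -0.1048, 0.0727]
orientation: [[0.995, 0.1, 0.0], [0.1, -0.995, -0.0], [0.0, 0.0, -1.0]]
contact_force: [-1.7, -0.1, 1.6]
grip_width: 0.0355
grasp_force: 0.7
```

Call:
move_arm(rows=[[0.4, [0.004, 0, 0], [0, 0, 0]], [0.4, [0.008, 0, 0], [0, 0, 0]], [0.4, [0.012, 0, 0], [0, 0, 0]], [0.4, [0.016, 0, 0], [0, 0, 0]], [0.4, [0.016, 0, 0], [0, 0, 0]]])

```text
time_s: 6.15
eef_pos: [0.507, -0.1032, 0.0724]
orientation: [[0.995, 0.1, 0.001], [0.1, -0.995, -0.0], [0.001, 0.0, -1.0]]
contact_force: [-0.8, 0.0, 0.0]
grip_width: 0.0355
grasp_force: 0.2
```

Run:
```python
from h import *
f=robot.grab_frame("top"); g=robot.grab_frame("scene")
for c in blobs(f,(95,120,80),(125,255,255),BAY,20): print("lid",rect("top",c,.09))
for c in blobs(g,(100,120,80),(125,255,255),(250,160,330,240),20): print("lidS",rect("scene",c,.09))
cv2.imwrite("pics/c4.png",np.hstack([cv2.resize(g[150:250,250:330,::-1],None,fx=5,fy=5),cv2.resize(f[190:290,285:365,::-1],None,fx=5,fy=5)]))
```

```text
lid ((507.5290222167969, 119.23493957519531), (56.53403854370117, 85.73160552978516), 2.828216791152954)
lidS ((544.99658203125, -130.7978057861328), (48.82468795776367, 35.738922119140625), 1.228340744972229)
lidS ((502.6219177246094, 111.33550262451172), (57.40342330932617, 98.89505767822266), 0.7982930541038513)
```

View pics/c4.png

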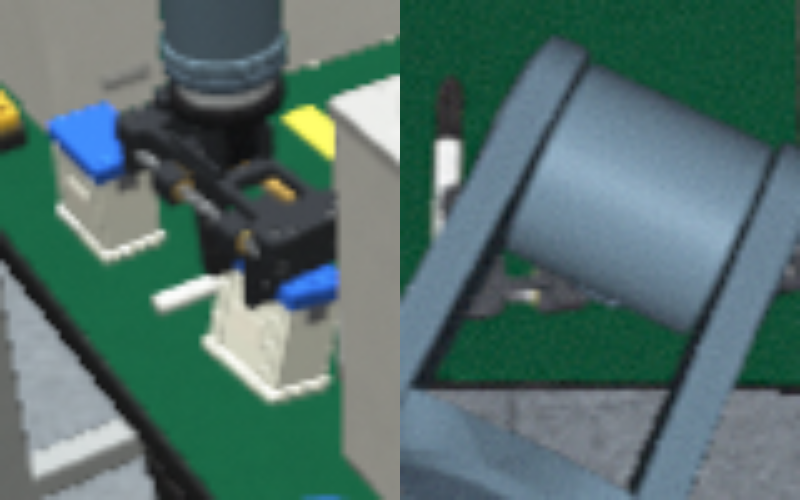

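Now it is tipping: the near bottom edge has lifted and the finger is against the near face at crop (255,290). I'll continue past balance.

Call:
move_arm(rows=[[0.4, [0.004, 0, 0], [0, 0, 0]], [0.4, [0.008, 0, 0], [0, 0, 0]], [0.4, [0.012, 0, 0], [0, 0, 0]], [0.4, [0.016, 0, 0], [0, 0, 0]], [0.4, [0.019, 0, 0], [0, 0, 0]]])

```text
time_s: 6.67
eef_pos: [0.5258, -0.1013, 0.0724]
orientation: [[0.995, 0.1, 0.001], [0.1, -0.995, -0.0], [0.001, 0.0, -1.0]]
contact_force: [-0.1, -0.3, -0.3]
grip_width: 0.0354
grasp_force: 0.1
```

Call:
move_arm(rows=[[0.4, [0.003, 0, 0], [0, 0, 0]], [0.4, [0.006, 0, 0], [0, 0, 0]], [0.4, [0.009, 0, 0], [0, 0, 0]], [0.4, [0.009, 0, 0], [0, 0, 0]], [0.4, [0.009, 0, 0], [0, 0, 0]]])

```text
time_s: 7.08
eef_pos: [0.5341, -0.1004, 0.0722]
orientation: [[0.995, 0.1, -0.0], [0.1, -0.995, 0.0], [-0.0, -0.0, -1.0]]
contact_force: [0.0, 0.4, -0.1]
grip_width: 0.035
grasp_force: 0.0
```

```bash
cat > look.py <<'E'
from h import *
import sys
f=robot.grab_frame("top"); g=robot.grab_frame("scene")
for c in blobs(f,(95,120,80),(125,255,255),BAY,20): print("lid",np.round(rect("top",c,.09)[0]),np.round(rect("top",c,.09)[1]))
for c in blobs(g,(100,120,80),(125,255,255),(250,140,340,240),20): print("lidS",np.round(rect("scene",c,.09)[0]),np.round(rect("scene",c,.09)[1]))
hsv=cv2.cvtColor(f,cv2.COLOR_RGB2HSV);m=(cv2.inRange(hsv,(0,100,80),(10,255,255))|cv2.inRange(hsv,(170,100,80),(180,255,255)));m[:175]=0
v,u=np.nonzero(m[:,215:362]);print("red px",len(u),(u.mean()+215,v.mean()) if len(u) else "")
cv2.imwrite(sys.argv[1],np.hstack([cv2.resize(g[140:260,245:345,::-1],None,fx=4,fy=4),cv2.resize(f[170:290,215:365,::-1],None,fx=4,fy=4)])[:, :800] if len(sys.argv)<3 else cv2.resize(f[160:290,210:370,::-1],None,fx=4,fy=4))
E
python3 look.py pics/c5.png
```

```text
lid [507. 119.] [56. 86.]
lidS [504. 112.] [59. 99.]
red px 0
```

Call:
move_arm(rows=[[0.4, [-0.025, 0, -0.01], [0, 0, 0]], [0.4, [-0.06, 0, -0.02], [0, 0, 0]], [0.4, [-0.09, -0.015, -0.03], [0, 0, 0]], [0.4, [-0.095, -0.05, -0.03], [0, 0, 0.03]], [0.4, [-0.095, -0.09, -0.03], [0, 0, 0.05]]])

```text
time_s: 7.6
eef_pos: [0.4293, -0.0211, 0.1029]
orientation: [[0.999, 0.043, 0.001], [0.043, -0.999, -0.001], [0.001, 0.001, -1.0]]
contact_force: [0.7, 0.4, 0.0]
grip_width: 0.0354
grasp_force: 0.0
```

Call:
move_arm(rows=[[0.4, [0, -0.04, 0], [0, 0, 0]], [0.4, [0, -0.08, 0], [0, 0, 0]], [0.4, [0, -0.12, 0.01], [0, 0, 0]], [0.4, [0, -0.125, 0.03], [0, 0, 0]], [0.4, [0, -0.125, 0.03], [0, 0, 0]]])

```text
time_s: 8.02
eef_pos: [0.4215, 0.1068, 0.07]
orientation: [[0.999, 0.054, -0.004], [0.054, -0.999, 0.0], [-0.004, -0.001, -1.0]]
contact_force: [-1.1, 0.1, -0.6]
grip_width: 0.0353
grasp_force: 0.0
```

```bash
python3 look.py pics/c6.png top; python3 -c "
from cell import robot;s=robot.get_state();print(s['eef_pos'],s['orientation'])"
```

```text
lid [507. 121.] [56. 83.]
lid [626. -87.] [15. 83.]
lidS [503. 111.] [57. 98.]
red px 0 
[0.42354647 0.10450484 0.07205799] [[ 9.98697410e-01  5.09875287e-02 -1.93773471e-03]
 [ 5.09871277e-02 -9.98699278e-01 -2.55842712e-04]
 [-1.94825904e-03  1.56709927e-04 -9.99998090e-01]]
```

View pics/c6.png

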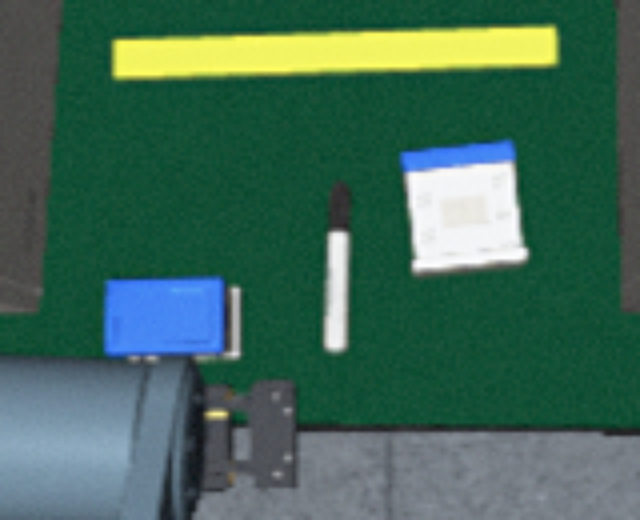

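The right crate now lies with its lid away, at about crop (465,205). Now the left one.

Call:
move_arm(rows=[[0.4, [0.008, 0, 0], [0, 0, 0]], [0.4, [0.018, 0, 0], [0, 0, 0]], [0.4, [0.028, 0, 0], [0, 0, 0]], [0.4, [0.036, 0, 0], [0, 0, 0]], [0.4, [0.04, 0, 0], [0, 0, 0]]])

```text
time_s: 8.53
eef_pos: [0.4666, 0.1057, 0.0729]
orientation: [[0.999, 0.048, 0.002], [0.048, -0.999, -0.0], [0.002, 0.0, -1.0]]
contact_force: [-0.4, 0.2, -0.1]
grip_width: 0.0354
grasp_force: 0.0
```

Call:
move_arm(rows=[[0.4, [0.005, 0, 0], [0, 0, 0]], [0.4, [0.01, 0, 0], [0, 0, 0]], [0.4, [0.015, 0, 0], [0, 0, 0]], [0.4, [0.02, 0, 0], [0, 0, 0]], [0.4, [0.024, 0, 0], [0, 0, 0]]])

```text
time_s: 8.95
eef_pos: [0.4887, 0.1078, 0.0723]
orientation: [[0.999, 0.05, 0.0], [0.05, -0.999, -0.0], [0.0, 0.0, -1.0]]
contact_force: [-1.3, 0.9, 2.1]
grip_width: 0.0352
grasp_force: 0.7
```

Call:
move_arm(rows=[[0.4, [0.004, 0, 0], [0, 0, 0]], [0.4, [0.008, 0, 0], [0, 0, 0]], [0.4, [0.012, 0, 0], [0, 0, 0]], [0.4, [0.016, 0, 0], [0, 0, 0]], [0.4, [0.02, 0, 0], [0, 0, 0]]])

```text
time_s: 9.37
eef_pos: [0.5088, 0.1088, 0.0723]
orientation: [[0.999, 0.05, 0.0], [0.05, -0.999, 0.0], [0.0, -0.0, -1.0]]
contact_force: [0.1, -0.1, 0.2]
grip_width: 0.0353
grasp_force: 0.2
```

Call:
move_arm(rows=[[0.4, [0.004, 0, 0], [0, 0, 0]], [0.4, [0.008, 0, 0], [0, 0, 0]], [0.4, [0.011, 0, 0], [0, 0, 0]], [0.4, [0.013, 0, 0], [0, 0, 0]], [0.4, [0.013, 0, 0], [0, 0, 0]]])

```text
time_s: 9.78
eef_pos: [0.5217, 0.1093, 0.0723]
orientation: [[0.999, 0.05, 0.0], [0.05, -0.999, -0.0], [0.0, 0.0, -1.0]]
contact_force: [0.5, -0.9, -0.4]
grip_width: 0.0353
grasp_force: 0.0
```

```bash
python3 look.py pics/c7.png top
```

```text
lid [609.  89.] [15. 24.]
lid [626. -87.] [15. 83.]
lidS [586.  46.] [144.  28.]
red px 0
```

Call:
move_arm(rows=[[0.4, [-0.03, 0, 0], [0, 0, 0]], [0.4, [-0.06, 0, 0], [0, 0, 0]], [0.4, [-0.09, 0, -0.01], [0, 0, 0]], [0.4, [-0.12, 0, -0.02], [0, 0, 0]], [0.4, [-0.14, 0, -0.03], [0, 0, 0]]])

```text
time_s: 10.3
eef_pos: [0.378, 0.1025, 0.1016]
orientation: [[0.999, 0.05, -0.003], [0.05, -0.999, 0.0], [-0.003, -0.0, -1.0]]
contact_force: [0.4, -0.4, 0.4]
grip_width: 0.0354
grasp_force: 0.0
```

```bash
python3 look.py pics/c8.png
python3 - <<'E'
from h import *
for c in ("top","scene"):
    for q in ("stamped_crate","plain_crate","stamped_crate_top","plain_crate_top"):
        print(c,q,[(np.round(d["point"],3).tolist(),round(d["p"],2)) for d in robot.mark_of(c,q)[:3]])
E
```

```text
lid [612. 118.] [15. 81.]
lid [626. -87.] [15. 83.]
lidS [587.  44.] [142.  26.]
red px 5 (np.float64(254.2), np.float64(231.0))
top stamped_crate []
top plain_crate [([0.55, -0.093, 0.031], 0.68)]
top stamped_crate_top [([0.625, 0.126, 0.025], 0.8)]
top plain_crate_top [([0.637, -0.09, 0.027], 0.66)]
scene stamped_crate [([0.535, 0.12, 0.026], 0.74), ([0.465, 0.341, -0.003], 0.74), ([0.644, -0.083, 0.029], 0.38)]
scene plain_crate [([0.551, -0.097, 0.027], 0.72), ([0.46, -0.289, -0.0], 0.36)]
scene stamped_crate_top [([0.624, 0.121, 0.022], 0.61)]
scene plain_crate_top [([0.645, -0.085, 0.026], 0.85)]
```

View pics/c8.png

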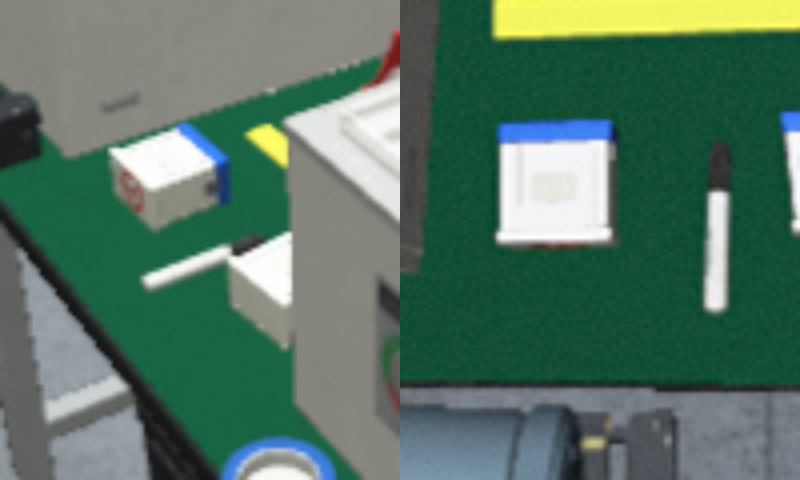

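Stamp seen on the left crate: a red ring at crop (130,190). Both crates lie short of the line. The lid end needs about 95 mm of push, so I'll lower behind it and push to just short, then look.

Call:
move_arm(rows=[[0.4, [0.02, 0, 0.02], [0, 0, 0]], [0.4, [0.04, 0, 0.045], [0, 0, 0]], [0.4, [0.06, 0, 0.065], [0, 0, 0]], [0.4, [0.07, 0, 0.075], [0, 0, 0]], [0.4, [0.07, 0, 0.075], [0, 0, 0]]])

```text
time_s: 11.22
eef_pos: [0.4516, 0.1057, 0.0249]
orientation: [[0.999, 0.049, -0.003], [0.049, -0.999, 0.0], [-0.003, -0.0, -1.0]]
contact_force: [-0.2, -0.6, -0.2]
grip_width: 0.0352
grasp_force: 0.0
```

Call:
move_arm(rows=[[0.4, [0.015, 0, 0], [0, 0, 0]], [0.4, [0.03, 0.001, 0], [0, 0, 0]], [0.4, [0.045, 0.002, 0], [0, 0, 0]], [0.4, [0.055, 0.003, 0], [0, 0, 0]], [0.4, [0.06, 0.003, 0], [0, 0, 0]]])

```text
time_s: 11.63
eef_pos: [0.5126, 0.1057, 0.0279]
orientation: [[0.999, 0.05, 0.001], [0.05, -0.999, -0.0], [0.001, 0.0, -1.0]]
contact_force: [-0.2, -0.2, -0.1]
grip_width: 0.0354
grasp_force: 0.0
```

Call:
move_arm(rows=[[0.4, [0.005, 0, 0], [0, 0, 0]], [0.4, [0.01, 0, 0], [0, 0, 0]], [0.4, [0.015, 0.001, 0], [0, 0, 0]], [0.4, [0.02, 0.001, 0], [0, 0, 0]], [0.4, [0.025, 0.001, 0], [0, 0, 0]]])

```text
time_s: 12.05
eef_pos: [0.5355, 0.1062, 0.0272]
orientation: [[0.999, 0.05, -0.003], [0.05, -0.999, -0.0], [-0.003, -0.0, -1.0]]
contact_force: [-4.7, -0.2, 3.4]
grip_width: 0.0349
grasp_force: 2.2
```

Call:
move_arm(rows=[[0.4, [0.006, 0, 0], [0, 0, 0]], [0.4, [0.012, 0, 0], [0, 0, 0]], [0.4, [0.018, 0.001, 0], [0, 0, 0]], [0.4, [0.024, 0.001, 0], [0, 0, 0]], [0.4, [0.03, 0.001, 0], [0, 0, 0]]])

```text
time_s: 12.47
eef_pos: [0.567, 0.1066, 0.0271]
orientation: [[0.999, 0.05, -0.0], [0.05, -0.999, -0.0], [-0.0, 0.0, -1.0]]
contact_force: [-1.9, 0.3, -0.3]
grip_width: 0.0348
grasp_force: 1.1
```

```bash
python3 look.py pics/c9.png
python3 - <<'E'
from h import *
f=robot.grab_frame("top")
for c in blobs(f,(95,120,80),(125,255,255),BAY,20):
    w=np.array([ray("top",p,.054)[:2] for p in c]);print(w.min(0),w.max(0))
E
```

```text
lid [626. -87.] [15. 83.]
lidS [623.  26.] [98. 17.]
red px 0 
[ 0.62076272 -0.12965432] [ 0.64286323 -0.04583597]
```

View pics/c9.png

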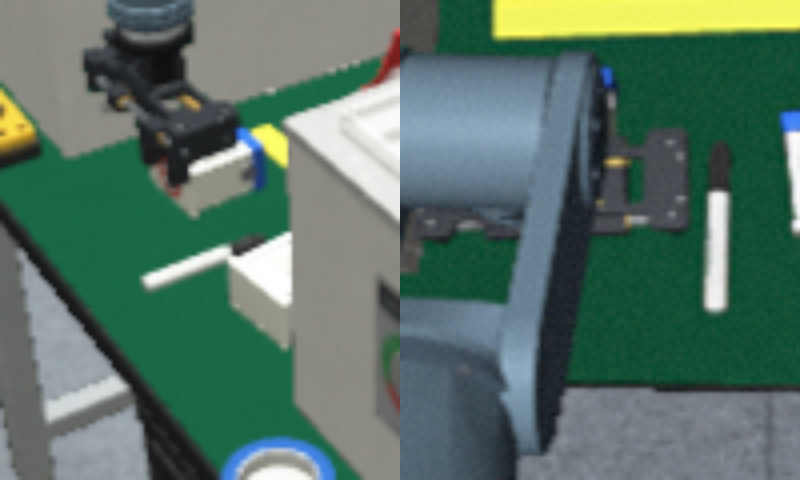

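The push works: the crate moves with the fingers and the marker is untouched. I'll go on to TCP x≈0.615.

Call:
move_arm(rows=[[0.4, [0.006, 0, 0], [0, 0, 0]], [0.4, [0.012, 0, 0], [0, 0, 0]], [0.4, [0.017, 0.001, 0], [0, 0, 0]], [0.4, [0.022, 0.001, 0], [0, 0, 0]], [0.4, [0.027, 0.001, 0], [0, 0, 0]]])

```text
time_s: 13.03
eef_pos: [0.5939, 0.1069, 0.0272]
orientation: [[0.999, 0.05, -0.0], [0.05, -0.999, -0.0], [-0.0, -0.0, -1.0]]
contact_force: [-2.3, -0.6, 0.4]
grip_width: 0.0349
grasp_force: 1.0
```

Call:
move_arm(rows=[[0.4, [0.005, 0, 0], [0, 0, 0]], [0.4, [0.01, 0, 0], [0, 0, 0]], [0.4, [0.015, 0.001, 0], [0, 0, 0]], [0.4, [0.019, 0.001, 0], [0, 0, 0]], [0.4, [0.021, 0.001, 0], [0, 0, 0]]])

```text
time_s: 13.45
eef_pos: [0.6152, 0.1069, 0.0274]
orientation: [[0.999, 0.05, 0.0], [0.05, -0.999, -0.0], [0.0, 0.0, -1.0]]
contact_force: [-1.4, -0.2, -1.3]
grip_width: 0.0353
grasp_force: 0.8
```

Call:
move_arm(rows=[[0.4, [-0.01, 0, 0], [0, 0, 0]], [0.4, [-0.035, 0, 0], [0, 0, 0]], [0.4, [-0.07, -0.002, 0], [0, 0, 0]], [0.4, [-0.1, -0.004, 0], [0, 0, 0]], [0.4, [-0.13, -0.006, 0], [0, 0, 0]]])

```text
time_s: 13.87
eef_pos: [0.4837, 0.1064, 0.0276]
orientation: [[0.999, 0.05, 0.002], [0.05, -0.999, -0.0], [0.002, 0.0, -1.0]]
contact_force: [-0.5, 0.3, 0.2]
grip_width: 0.0354
grasp_force: 0.0
```

Call:
move_arm(rows=[[0.4, [-0.03, 0, -0.02], [0, 0, 0]], [0.4, [-0.05, 0, -0.04], [0, 0, 0]], [0.4, [-0.07, 0, -0.06], [0, 0, 0]], [0.4, [-0.08, 0, -0.06], [0, 0, 0]], [0.4, [-0.08, 0, -0.06], [0, 0, 0]]])

```text
time_s: 14.28
eef_pos: [0.4042, 0.1026, 0.0883]
orientation: [[0.999, 0.05, 0.003], [0.05, -0.999, -0.0], [0.003, 0.0, -1.0]]
contact_force: [0.3, 0.5, -1.0]
grip_width: 0.0352
grasp_force: 0.0
```

```bash
python3 look.py pics/c10.png top
python3 - <<'E'
from h import *
f=robot.grab_frame("top")
for c in blobs(f,(95,120,80),(125,255,255),BAY,20):
    w=np.array([ray("top",p,.054)[:2] for p in c]);w=w[w[:,0]>w[:,0].max()-.006];m=w.mean(0);print("far edge",m,"line x",(m[0]-.7235)*.999+(m[1]-.0107)*.041)
for c in ("top","scene"):
    if c=="scene": robot.grab_frame(c)
    for q in ("stamped_crate_top","plain_crate_top"):
        print(c,q,[(np.round(d["point"],3).tolist(),round(d["p"],2)) for d in robot.mark_of(c,q)[:2]])
E
```

```text
lid [626. -87.] [15. 83.]
lid [698. 119.] [12. 76.]
red px 14 (np.float64(255.64285714285714), np.float64(201.64285714285714))
far edge [ 0.64086431 -0.10551994] line x -0.0873180699075318
far edge [0.71158409 0.12384739] line x -0.007264954863598912
top stamped_crate_top [([0.714, 0.125, 0.026], 0.88)]
top plain_crate_top [([0.636, -0.089, 0.025], 0.84)]
scene stamped_crate_top [([0.715, 0.125, 0.025], 0.6), ([0.456, -0.486, 0.005], 0.42)]
scene plain_crate_top []
```

View pics/c10.png

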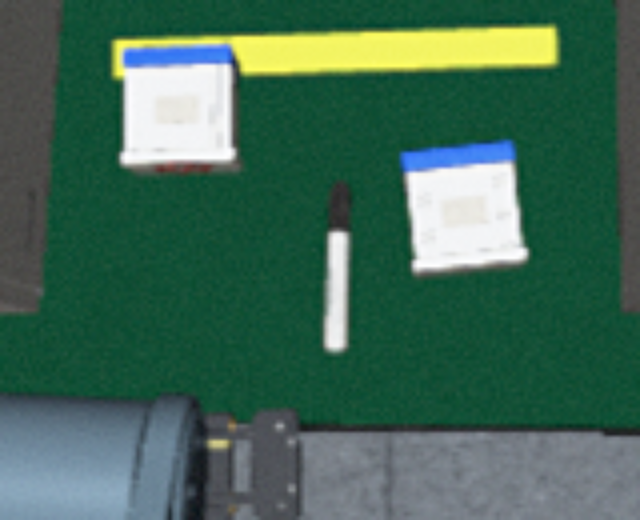

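The lid end at crop (178,55) is on the tape: three estimates put it 4–7 mm short of the middle line, within the 15 mm allowed. The plain crate is 87 mm short. The arm is clear, so I'm handing in.

```bash
python3 -c "
from cell import robot;print(robot.finish_job())"
```

```text
the job is handed in; nothing more can be done
None
```

The job is handed in, with no verdict returned: both crates lie on their far sides, the stamped (left) crate's lid end is on the yellow tape about 4–7 mm short of its middle line, the plain crate is about 87 mm short of that line, and I saw no bystander moved.

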